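Clear the air-filter bay and lock in a new cartridge

ROBOT

A 6-joint arm with a two-finger parallel gripper is mounted at the origin on a cart in front of the work surface, level with it; the furniture and walls round the work are solid. World frame = base frame: x ahead of the robot, y to its left, z up, the work surface at z = 0. Lengths are in m, angles in degrees, forces in N, time in s.
With the tool pointing down it reaches from about 0.275 to 0.775 m from the base axis. Payload 14.6 kg.
Tool frame: the origin (TCP) lies between the finger pads, 19 mm behind the fingertips; this is the grasp point; z points along the fingers, y is the line along which they close (so a half turn about z gives the same grasp; the last joint's range is limited). The gripper opens to 85 mm and grips with 20 to 120 N. Pads are 22 mm wide; open, the fingers measure 114 mm over their backs; the gripper's body (76 mm by 85 mm) begins 54 mm behind the grasp point. The pads swing forward as they close: fully open they stand 13 mm farther back than shut.
Start: joints at [57.909, 15.075, -2.767, 72.158, 0, 81.102], TCP at [0.207, 0.483, 0.25] pointing down, gripper open.
Joint ranges: [-151.79, 151.79], [-50.71, 97.33], [-67.44, 78.34], [-121.81, 120.89], [-77.56, 73.72], [-180, 180]. Speed limits (degrees/s): [108.29, 108.29, 147.25, 159.86, 180, 180].

INTERFACE

Orientations are given as a 3x3 rotation matrix whose columns are the frame's x, y, z axes.
In Python, from bench import bot gives the robot as it stands.
- The arm moves only by the tool creep_tool, called as name([rows], argument=value, ...), one row to a line, values as JSON. Schema: {"type":"object","properties":{"moves":{"type":"array","items":{"type":"array","prefixItems":[{"type":"array","items":{"type":"number"},"minItems":3,"maxItems":3},{"type":"array","items":{"type":"number"},"minItems":3,"maxItems":3},{"type":"number"}],"minItems":3,"maxItems":3},"minItems":1,"maxItems":8},"squeeze":{"type":"number"},"only":{"type":"string"},"quiet":{"type":"boolean"},"lines":{"type":"string"}},"required":["moves"],"additionalProperties":false}. moves is a list of rows, 1 to 8 of them, each written [[dx, dy, dz], [rx, ry, rz], opening]: dx, dy, dz in parts of the range, where 1.0 means 1 m, then a rotation vector rx, ry, rz in a scale on which 1.0 is 180 degrees, then the finger opening in m; each row is the pose to reach, as a shift and turn from the pose commanded when the call began, along the tool's axes at that moment; what a row does not reach only later rows make up. A row lasts 1/8 s, in which the tool goes at most 0.0625 m and 10.7 degrees, less where a joint would pass 70% of its speed; a pose out of reach is approached as far as the arm can. The fingers move at their own pace and stop on an object; squeeze is the grip in N (left out, the last holds). Time passes only in rows, so rows that do not move let the fingers close. The tool returns the time, the measured TCP pose, the force, the opening and the grip force at its end. only (a regular expression) keeps the lines of the reply that match it, lines (a string "A,B") keeps lines A to B, and quiet returns only ok. Shift and turn numbers lie between -1 and 1, and a call with a number outside is refused. Input that does not fit is refused with a message, and nothing moves.
- bot.observe(): the state, without advancing time (a new reading comes with each control period).
- bot.read_camera(name): name is "scene" or "top" or "wrist"; returns a dict with "image" (400x640x3 uint8, red, green, blue), "fov_y" (degrees; the focal length in pixels is half the picture's height over the tangent of half this angle, whatever the lens; pixels are square), "cx", "cy" (the principal point, pixels), "R" (3x3) and "t" (3): a world point X has camera coordinates R X + t. Camera axes: x right, y down, z forward; pixel columns grow to the right and rows downward; lengths in m; the calibration is good to about 2 mm. A picture is of the moment at which its call begins. There is no depth.
- bot.hand_in(): hands the job in; it is judged then, once.
The state is a dict: "time_s": time; "qpos": joint angles; "joint_vel": joint speeds; "tau": joint torques, N m; "tcp_pos": TCP position; "orientation": TCP orientation; "wrist_force": force on the tool from outside, world axes, zero at the start; "moment": the same for the moment, N m; "grip_width": finger opening in m; "gripper_force": force on a finger pad.
Only numpy, scipy, OpenCV 4.12 (cv2) and the standard library are available. Lean on these libraries where they do the work, as an engineer would, in place of code of your own. Each camera call takes 0.05 s, during which the arm holds its last target. There are 200 camera calls.

TASK

Put the new blue-capped filter cartridge into the air-filter pot. The foot of the old cartridge sometimes tears off and stays behind in the dark bay, so first reach in with empty fingers and feel right down to the bottom, and take out the foot if it is there. Then set the new cartridge fully home, turn its cap clockwise to the stop under the two claws, let go, and leave the old cartridge and the other things on the shelf where they are.

Things in the scene. Friction and masses are not known exactly. Their poses are not given: they have to be found in the camera images.
- filter_pot: Fixed grey air-filter pot with a bright rim and a dark, open round bay in its top. Origin: centre of its underside, z up. Outside diameter 117 mm, rim 56 mm above the origin. Two aluminium claws stand at the rim at its +x and -x sides; brass pipe ends point to +y and -y, out to 92 mm from the axis, below the rim.
- pot_mouth (a point): Centre of the bay's mouth, level with the rim; axes as those of the pot. The bay is 90 mm in diameter and 50 mm deep.
- bay_floor (a point): Centre of the bay's floor. In about half of the starts the old cartridge's foot still lies here, flat, within 8 mm of the axis, its pose not reported (else it lies in the tray): loose black disc, diameter 74, 8 mm thick, 50 g, with an upright tube in its middle, diameter 18 mm, top 30 mm above the floor; lift it by the tube. On it a new cartridge stands 27 mm too high to lock.
- claw (a point): Middle of the lip of the claw at the pot's +x side; the other claw mirrors it at -x. A lip is 40 mm wide along y, starts 53.5 mm from the pot's axis and ends at 70 mm; its underside is 9 mm and its top 13 mm above the rim. A cap lug enters from the anticlockwise end; the clockwise end (seen from above) is closed by a stop.
- cartridge: New filter cartridge, 0.15 to 0.31 kg, upright on the shelf: cream pleated body, diameter 83 mm, with a tapered black foot, under a blue cap of diameter 99 mm. Origin: centre of its underside, z up. Cap underside 47 mm and cap top 53 mm above it; total height 91 mm. It enters the bay foot down, 3.5 mm clear all round, until the cap's underside lies on the rim.
- cartridge_cap (a point): Centre of the underside of the cartridge's cap, the face that lies on the rim.
- lug (a point): Outer end of the cap's lug at the cartridge's +x, 60 mm from the axis; a like one at -x. Lugs are 28 mm wide, 5 mm thick. Put in with the cartridge's x axis 40 to 140 degrees anticlockwise (from above) of the pot's x, they pass the claws; turned clockwise they slide under the lips, 3 mm clear, to the stops, where both x axes are in line (either way round). It turns easily.
- cartridge_grip (a point): Point on the cartridge's axis inside the grip bar on its cap, 33 mm above the cap's underside and 11 mm below the bar's top. The bar runs along the cartridge's x: 66 mm long, 18 mm thick in y, 38 mm tall.
- tray_spot (a point): On the floor of the fixed open steel drip tray (150 x 270 mm, long side y, walls 22 mm high, floor 6 mm above the shelf), 65 mm towards the tray's -y end from its middle. Here is room for the old foot when that is still in the bay. Axes as the tray's.
- old_cartridge: Used cartridge of the same kind without its foot: oily brown pleats, black cap, 120 mm over the lugs, 82 mm high; it stands in the tray about 135 mm from tray_spot. Origin: centre of its underside.
- tyre_gauge: Round black tyre pressure gauge with a white dial and a short nozzle, 70 x 118 x 26 mm, lying flat between the robot and the pot. Bystander.
- spray_can: Blue and white spray can with a red nozzle, 66 mm in diameter, 191 mm high, standing on the far right of the shelf. Bystander.

How it is judged:
By the outcome, as a careful person would: the job done as asked, in the order asked, and still so for the second after the job is handed in, with the robot touching nothing.
It also fails if it takes over 54 s, if anything falls off the work surface, if the arm or the gripper's body presses on something with over 40 N, if the wrist force passes 120 N, or if a joint passes its speed limit or range.

## Working session

There is one attempt and no reset: what is moved stays moved. The work goes in short steps, Python scripts to look and compute and a tool call to move; the robot and the scene stay as the last step left them, time stands still between calls to the robot, and variables do not carry over. Pictures are saved under pics/ and viewed, at most 10 in all, crops included, and the job is handed in when it is done.

```bash
ls; mkdir -p pics
```

Run:
```python
from bench import bot
import cv2
s=bot.observe(); print(s)
for n in("scene","top"):
    c=bot.read_camera(n); print(n,c['fov_y'],c['cx'],c['cy'],c['R'],c['t'])
    cv2.imwrite(f'pics/{n}0.png',c['image'][:,:,::-1])
```

```text
bench.py
pics
{'time_s': 0.0, 'qpos': array([ 5.79091569e+01,  1.50971312e+01, -2.80592900e+00,  7.21572829e+01,
       -1.83737270e-04,  8.11030858e+01]), 'joint_vel': array([-0.0024581 , -0.07814992,  0.02979583, -0.0316761 , -0.01899554,
       -0.04975817]), 'tau': array([ 5.93986144e-03, -6.37614298e+01,  3.84562576e+01,  1.38165231e-02,
        2.03335326e-04,  2.30415606e-05]), 'tcp_pos': array([0.20662064, 0.48234015, 0.24952662]), 'orientation': array([[-9.19177033e-01,  3.93844224e-01, -5.56802080e-04],
       [ 3.93844585e-01,  9.19176612e-01, -8.93969997e-04],
       [ 1.59714530e-04, -1.04101017e-03, -9.99999445e-01]]), 'wrist_force': array([ 0.56732423, -0.26683585,  0.32367705]), 'moment': array([-0.02423575, -0.03867161,  0.01048415]), 'gripper_force': 0.0, 'grip_width': 0.08524467423299878}
scene 57.72282858159074 316.21337989013244 200.7632662266763 [[ 0.88931702 -0.45720246  0.00900766]
 [-0.2329295  -0.46985271 -0.85145891]
 [ 0.39352138  0.75511876 -0.52434396]] [-0.47121362  0.20828615  0.87029385]
top 50.622727756920426 317.6970059469016 198.16332923424739 [[ 0.01955445 -0.99980818 -0.0011084 ]
 [-0.99692203 -0.0194138  -0.07595769]
 [ 0.0759216   0.0025903  -0.99711043]] [0.04182535 0.56138551 1.31195321]
```

View pics/scene0.png

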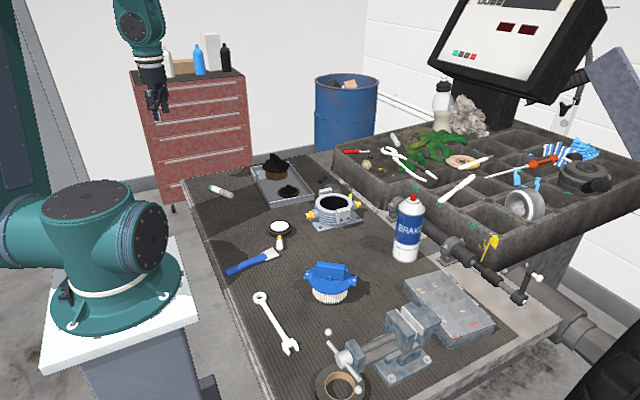

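View pics/top0.png

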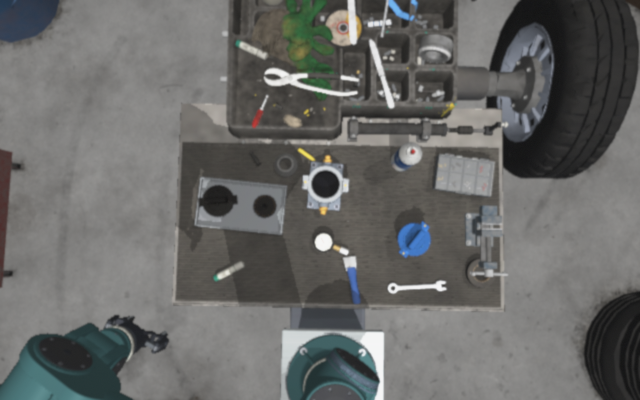

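The top view shows the pot at (325,184) with claws left and right, the tray at (240,205) with a dark disc at (264,206), the new cartridge at (413,240), the gauge at (322,242) and the can at (407,157). I'll zoom in.

Run:
```python
import cv2,numpy as np
t=cv2.imread('pics/top0.png');s=cv2.imread('pics/scene0.png')
f=lambda im,x,y,w,h,k:cv2.resize(im[y:y+h,x:x+w],None,fx=k,fy=k,interpolation=cv2.INTER_CUBIC)
a=np.hstack([f(t,290,145,80,75,5),f(t,375,205,80,75,5)])
b=np.hstack([f(t,190,170,100,70,4),f(s,240,145,133,93,3)[:280,:400]])[:225]
b=np.hstack([f(t,190,170,100,56,4),f(s,240,145,133,75,3)[:224,:400]]) if 0 else np.hstack([cv2.resize(t[170:226,190:290],(400,224)),cv2.resize(s[148:236,240:370],(400,224))])
cv2.imwrite('pics/m1.png',np.vstack([a,b])[:600])
```

```text
Traceback (most recent call last):
ValueError: all the input array dimensions except for the concatenation axis must match exactly, but along dimension 0, the array at index 0 has size 280 and the array at index 1 has size 279
```

Run:
```python
import cv2,numpy as np
t=cv2.imread('pics/top0.png');s=cv2.imread('pics/scene0.png')
f=lambda im,x,y,w,h,W,H:cv2.resize(im[y:y+h,x:x+w],(W,H),interpolation=cv2.INTER_CUBIC)
a=np.hstack([f(t,290,145,80,75,400,375),f(t,375,205,80,75,400,375)])
b=np.hstack([f(t,190,170,100,56,400,224),f(s,240,148,130,73,400,224)])
cv2.imwrite('pics/m1.png',np.vstack([a,b]))
```

```text
(no output)
```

View pics/m1.png

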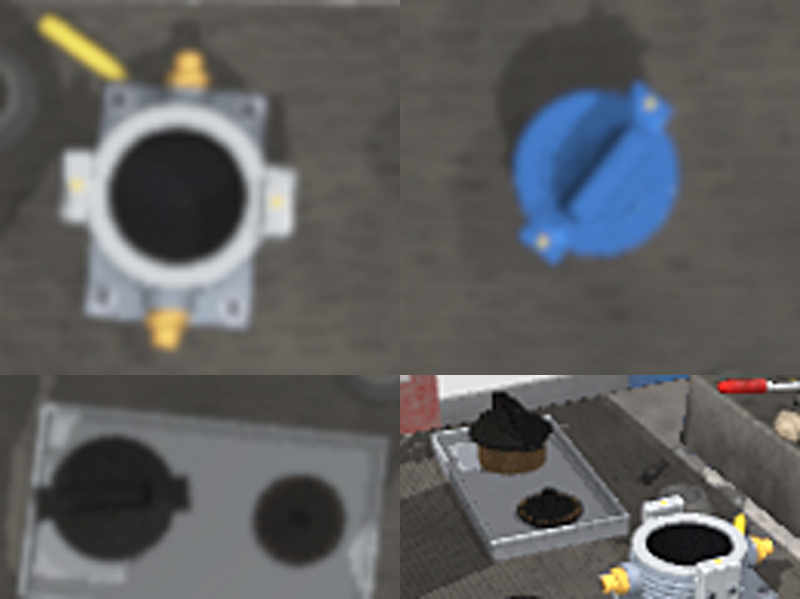

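Claws' bright dots at top-view pixels (305.2,182.0) and (345.4,185.2); the lugs' dots at (425,225.8) and (403.4,253.2). The foot-like disc seems to be in the tray at (264,206), but I'll still feel inside the bay. Now measuring.

Create h.py:
```python
from bench import bot
import cv2,numpy as np
from scipy.optimize import least_squares
np.set_printoptions(precision=4,suppress=True)
def ray(c,u,v):
    f=200/np.tan(np.radians(c['fov_y']/2)); R=np.array(c['R']);t=np.array(c['t'])
    return -R.T@t, R.T@np.array([(u-c['cx'])/f,(v-c['cy'])/f,1])
def onz(c,u,v,z):
    o,d=ray(c,u,v); return o+d*(z-o[2])/d[2]
def tri(a,ua,b,ub):
    o1,d1=ray(a,*ua);o2,d2=ray(b,*ub)
    k=np.linalg.lstsq(np.c_[d1,-d2],o2-o1,rcond=None)[0]
    p,q=o1+d1*k[0],o2+d2*k[1]; return (p+q)/2,np.linalg.norm(p-q)
def blob(m,box):
    x,y,w,h=box; k=np.zeros_like(m,np.uint8); k[y:y+h,x:x+w]=m[y:y+h,x:x+w]
    cs=cv2.findContours(k,0,1)[0]; return max(cs,key=cv2.contourArea)
def togo(target,yaw=None):
    """shift in tool axes to world target; yaw of tool y axis mod 180"""
    s=bot.observe(); R=s['orientation']; print('t',s['time_s'],'tcp',s['tcp_pos'],'F',s['wrist_force'],'w',s['grip_width'])
    print('d_tool',R.T@(np.array(target)-s['tcp_pos']))
    if yaw is not None:
        cur=np.degrees(np.arctan2(R[1,1],R[0,1])); d=(yaw-cur+90)%180-90
        print('cur y-yaw',cur,'world turn',d,'tool rz',-d,'q6',s['qpos'][5])
```

Run:
```python
from h import *
t=bot.read_camera('top');s=bot.read_camera('scene')
T,S=t['image'],s['image']
gt=T.max(2).astype(int); gs=S.max(2).astype(int)
e=cv2.fitEllipse(cv2.convexHull(blob((gt<70),(305,160,40,50))));print('top hole',e,onz(t,*e[0],.056))
e2=cv2.fitEllipse(cv2.convexHull(blob((gs<60),(308,185,55,40))));print('scene hole',e2,onz(s,*e2[0],.056))
print('tri',tri(t,e[0],s,e2[0]))
a,b=onz(t,305.2,182,.069),onz(t,345.4,185.2,.069);print('claws',a,b,(a+b)/2,np.linalg.norm(a-b),np.degrees(np.arctan2(*(b-a)[1::-1])))
for im,c,box in((T,t,(380,210,70,60)),(S,s,(295,250,70,55))):
    h=cv2.cvtColor(im,cv2.COLOR_RGB2HSV);m=cv2.inRange(h,(100,120,60),(125,255,255))
    k=blob(m,box);mm=cv2.moments(k);print('blue',cv2.boundingRect(k),mm['m10']/mm['m00'],mm['m01']/mm['m00'],cv2.fitEllipse(k),cv2.minEnclosingCircle(k))
a,b=onz(t,425,225.8,.053),onz(t,403.4,253.2,.053);print('lugs',a,b,(a+b)/2,np.linalg.norm(a-b),np.degrees(np.arctan2(*(b-a)[1::-1])))
for u in((264,205.5),(218,201.5)): print(onz(t,*u,.02))
print('gauge',onz(t,322,242,.026),'can',onz(t,407,157,.19))
```

```text
top hole ((325.0812072753906, 183.68186950683594), (25.413864135742188, 26.014070510864258), 105.14988708496094) [0.603  0.0308 0.056 ]
scene hole ((333.3098449707031, 202.7191925048828), (12.963111877441406, 27.053485870361328), 91.68116760253906) [0.6031 0.0302 0.056 ]
tri (array([0.6032, 0.0307, 0.0557]), np.float64(0.0004379599135528033))
claws [0.6055 0.0917 0.069 ] [ 0.5981 -0.031   0.069 ] [0.6018 0.0304 0.069 ] 0.12290349333005371 -93.46347225855855
blue (398, 221, 33, 37) 413.5980803839232 238.98220355928814 ((413.61004638671875, 238.9844512939453), (31.268491744995117, 35.11415100097656), 33.605186462402344) ((413.5, 239.0), 19.9061279296875)
blue (303, 261, 54, 34) 329.9503515568948 277.5101162290142 ((330.0018005371094, 277.472900390625), (31.0813045501709, 49.238101959228516), 96.56643676757812) ((329.5754699707031, 279.0), 26.59438133239746)
lugs [ 0.4796 -0.2775  0.053 ] [ 0.395  -0.2117  0.053 ] [ 0.4373 -0.2446  0.053 ] 0.1071657390022573 142.14719476948093
[0.5341 0.2216 0.02  ]
[0.5439 0.3671 0.02  ]
gauge [0.4233 0.0367 0.026 ] can [ 0.6669 -0.193   0.19  ]
```

```bash
python3 -c "
from h import *
togo((.603,.0305,.16),52.1); togo((.42,.26,.25))"
```

```text
t 0.2 tcp [0.2067 0.4824 0.2497] F [-0.214   0.5328  0.3778] w 0.08561886785120906
d_tool [-0.5423 -0.2592  0.0898]
cur y-yaw 66.80463237786024 world turn -14.704632377860236 tool rz 14.704632377860236 q6 81.10248013645085
t 0.2 tcp [0.2067 0.4824 0.2497] F [-0.214   0.5328  0.3778] w 0.08561886785120906
d_tool [-0.2837 -0.1204 -0.0003]
```

Units first: turns go in shares of 180 degrees. So 14.7 degrees / 180 = 0.0817.

creep_tool([
  [[-0.05,-0.024,0],[0,0,0.0111],0],
  [[-0.1,-0.048,0],[0,0,0.0222],0],
  [[-0.15,-0.072,0],[0,0,0.0333],0],
  [[-0.2,-0.096,0],[0,0,0.0444],0],
  [[-0.25,-0.12,0],[0,0,0.0556],0],
  [[-0.3,-0.144,0],[0,0,0.0667],0],
  [[-0.35,-0.168,0.01],[0,0,0.0778],0],
  [[-0.4,-0.192,0.02],[0,0,0.0817],0],
], squeeze=40)

```text
time_s: 1.2
tcp_pos: [0.4999, 0.1469, 0.2298]
orientation: [[-0.789, 0.615, 0.0], [0.615, 0.789, 0.0], [-0.0, 0.0, -1.0]]
wrist_force: [0.4, 1.2, -0.0]
grip_width: -0.0
gripper_force: 0.0
```

```bash
python3 -c "
from h import *
togo((.603,.0305,.11),52.1)"
```

```text
t 1.2 tcp [0.4999 0.1469 0.2298] F [ 0.3638  1.2185 -0.0329] w -2.628700017541245e-05
d_tool [-0.1529 -0.0284  0.1198]
cur y-yaw 52.054189468586124 world turn 0.0458105314138777 tool rz -0.0458105314138777 q6 45.359705510804964
```

creep_tool([
  [[-0.05,-0.009,0.02],[0,0,0],0],
  [[-0.1,-0.018,0.05],[0,0,0],0],
  [[-0.153,-0.0284,0.08],[0,0,0],0],
  [[-0.153,-0.0284,0.12],[0,0,0],0],
  [[-0.153,-0.0284,0.14],[0,0,0],0],
  [[-0.153,-0.0284,0.15],[0,0,0],0],
  [[-0.153,-0.0284,0.16],[0,0,0],0],
  [[-0.153,-0.0284,0.167],[0,0,0],0],
])

```text
time_s: 2.2
tcp_pos: [0.6024, 0.0323, 0.063]
orientation: [[-0.789, 0.614, 0.001], [0.614, 0.789, -0.0], [-0.001, 0.0, -1.0]]
wrist_force: [1.1, -0.7, 0.1]
grip_width: -0.0
gripper_force: 0.0
```

Tips are now 44 mm above the shelf; the tube top would be at TCP 0.055, the floor at 0.025.

creep_tool([
  [[0,0,0.004],[0,0,0],0],
  [[0,0,0.008],[0,0,0],0],
  [[0,0,0.011],[0,0,0],0],
  [[0,0,0.011],[0,0,0],0],
])

```text
time_s: 2.7
tcp_pos: [0.6021, 0.0322, 0.0519]
orientation: [[-0.789, 0.614, -0.0], [0.614, 0.789, -0.0], [0.0, -0.0, -1.0]]
wrist_force: [0.3, -0.4, 0.5]
grip_width: -0.0001
gripper_force: 0.0
```

creep_tool([
  [[0,0,0.005],[0,0,0],0],
  [[0,0,0.01],[0,0,0],0],
  [[0,0,0.015],[0,0,0],0],
  [[0,0,0.019],[0,0,0],0],
  [[0,0,0.021],[0,0,0],0],
  [[0,0,0.023],[0,0,0],0],
  [[0,0,0.024],[0,0,0],0],
])

```text
time_s: 3.58
tcp_pos: [0.6021, 0.0322, 0.0279]
orientation: [[-0.789, 0.614, 0.0], [0.614, 0.789, 0.0], [-0.0, 0.0, -1.0]]
wrist_force: [-0.1, 1.1, -0.1]
grip_width: -0.0002
gripper_force: 0.0
```

creep_tool([
  [[0,0,0.001],[0,0,0],0],
  [[0,0,0.002],[0,0,0],0],
  [[0,0,0.003],[0,0,0],0],
])

```text
time_s: 3.95
tcp_pos: [0.6021, 0.0322, 0.0249]
orientation: [[-0.789, 0.614, 0.0], [0.614, 0.789, -0.0], [-0.0, 0.0, -1.0]]
wrist_force: [-0.5, -0.3, -1.1]
grip_width: -0.0001
gripper_force: 0.0
```

creep_tool([
  [[0,0,0.0005],[0,0,0],0],
  [[0,0,0.001],[0,0,0],0],
  [[0,0,0.0015],[0,0,0],0],
])

```text
time_s: 4.32
tcp_pos: [0.6022, 0.0322, 0.0247]
orientation: [[-0.789, 0.614, 0.001], [0.614, 0.789, -0.0], [-0.001, 0.0, -1.0]]
wrist_force: [-7.6, 1.2, 25.1]
grip_width: 0.0003
gripper_force: 12.5
```

Contact at the floor (25 N, tip 5.7 mm above the shelf): the bay is empty and the foot lies in the tray. On to the new cartridge.

```bash
python3 -c "
from h import *
togo((.4373,-.2446,.15),52.1)"
```

```text
t 4.325 tcp [0.6022 0.0322 0.0247] F [-7.6035  1.2393 25.099 ] w 0.0002933248664098291
d_tool [-0.04   -0.3196 -0.1254]
cur y-yaw 52.10819612069231 world turn -0.00819612069230402 tool rz 0.00819612069230402 q6 33.213527558128284
```

creep_tool([
  [[0,0,-0.03],[0,0,0],0],
  [[0,0,-0.08],[0,0,0],0],
  [[0,0,-0.13],[0,0,0],0.03],
])

```text
time_s: 4.7
tcp_pos: [0.6018, 0.0322, 0.1549]
orientation: [[-0.789, 0.614, -0.0], [0.614, 0.789, 0.0], [0.0, -0.0, -1.0]]
wrist_force: [1.7, -0.1, -0.1]
grip_width: 0.0171
gripper_force: 0.0
```

```bash
python3 -c "
from h import *
togo((.4373,-.2446,.15),52.1)"
```

```text
t 4.7 tcp [0.6018 0.0322 0.1549] F [ 1.7167 -0.0824 -0.0914] w 0.017066389523764047
d_tool [-0.0402 -0.3195  0.0049]
cur y-yaw 52.10496427535253 world turn -0.004964275352534742 tool rz 0.004964275352534742 q6 33.21293072741366
```

Move with a height margin, then look with the wrist camera.

creep_tool([
  [[-0.005,-0.05,-0.02],[0,0,0],0.06],
  [[-0.012,-0.1,-0.02],[0,0,0],0.06],
  [[-0.018,-0.15,-0.02],[0,0,0],0.06],
  [[-0.024,-0.2,-0.02],[0,0,0],0.06],
  [[-0.03,-0.25,-0.02],[0,0,0],0.06],
  [[-0.036,-0.3,-0.02],[0,0,0],0.06],
  [[-0.0402,-0.3195,-0.015],[0,0,0],0.06],
  [[-0.0402,-0.3195,-0.01],[0,0,0],0.06],
])

```text
time_s: 5.7
tcp_pos: [0.4371, -0.2457, 0.1634]
orientation: [[-0.788, 0.616, 0.0], [0.616, 0.788, -0.0], [-0.0, -0.0, -1.0]]
wrist_force: [0.7, -0.0, -0.2]
grip_width: 0.0599
gripper_force: 0.0
```

Run:
```python
from h import *
w=bot.read_camera('wrist');t=bot.read_camera('top')
cv2.imwrite('pics/w1.png',w['image'][:,:,::-1]); np.save('w1.npy',w,allow_pickle=True); print(w['R'],w['t'])
togo((.4373,-.2446,.08),52.1)
```

```text
[[ 0.6163  0.7875  0.0007]
 [ 0.7538 -0.5901  0.2892]
 [ 0.2282 -0.1778 -0.9573]] [-0.0754 -0.4864  0.1523]
t 5.8 tcp [ 0.4375 -0.2441  0.163 ] F [ 0.7064 -0.1137  0.313 ] w 0.059871945492365165
d_tool [-0.0002 -0.0005  0.083 ]
cur y-yaw 52.09690903657608 world turn 0.0030909634239151274 tool rz -0.0030909634239151274 q6 -0.5906430808281349
```

View pics/w1.png

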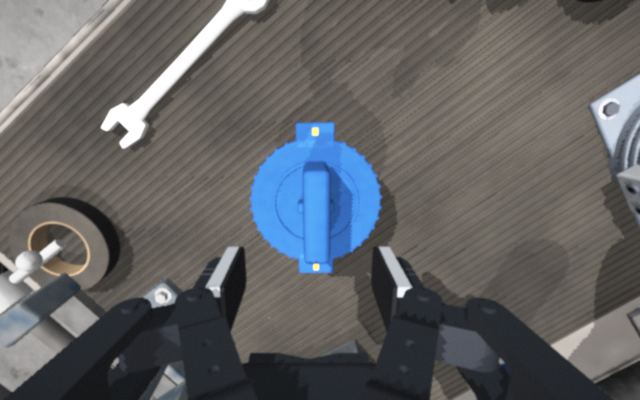

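The wrist view shows the cap centred between the fingers, bar upright in the picture, lug dots at (315.5,131.5) and (316.5,267).

Run:
```python
from h import *
w=np.load('w1.npy',allow_pickle=True).item()
a,b=onz(w,315.5,131.5,.052),onz(w,316.5,267,.052);c=(a+b)/2
print(c,np.linalg.norm(a-b),np.degrees(np.arctan2(*(b-a)[1::-1])))
togo((c[0],c[1],.08),52.1)
h=cv2.cvtColor(w['image'],cv2.COLOR_RGB2HSV);m=cv2.inRange(h,(100,120,60),(125,255,255))
k=blob(m,(230,110,170,180));x,y,W,H=cv2.boundingRect(k)
print(x,y,W,H,onz(w,x+W/2,200,.053))
```

```text
[ 0.4407 -0.2416  0.052 ] 0.10822422066421944 -37.23994505801872
t 5.8 tcp [ 0.4375 -0.2441  0.163 ] F [ 0.7064 -0.1137  0.313 ] w 0.059871945492365165
d_tool [-0.001   0.0039  0.083 ]
cur y-yaw 52.09690903657608 world turn 0.0030909634239151274 tool rz -0.0030909634239151274 q6 -0.5906430808281349
250 122 132 151 [ 0.4382 -0.2397  0.053 ]
```

creep_tool([
  [[0,0.002,0.03],[0,0,0],0.06],
  [[-0.0005,0.0025,0.06],[0,0,0],0.06],
  [[-0.0005,0.0025,0.075],[0,0,0],0.06],
  [[-0.0005,0.0025,0.083],[0,0,0],0.06],
  [[-0.0005,0.0025,0.083],[0,0,0],0.03],
  [[-0.0005,0.0025,0.083],[0,0,0],0],
  [[-0.0005,0.0025,0.083],[0,0,0],0],
  [[-0.0005,0.0025,0.083],[0,0,0],0],
], squeeze=60)

```text
time_s: 6.8
tcp_pos: [0.4399, -0.2431, 0.081]
orientation: [[-0.789, 0.614, 0.001], [0.614, 0.789, -0.0], [-0.001, 0.0, -1.0]]
wrist_force: [1.6, 2.1, 6.3]
grip_width: 0.0172
gripper_force: 61.3
```

creep_tool([
  [[0,0,0],[0,0,0],0],
  [[0,0,-0.02],[0,0,0],0],
  [[0,0,-0.06],[0,0,0],0],
  [[0,0,-0.1],[0,0,0],0],
  [[0,0,-0.12],[0,0,0],0],
  [[0,0,-0.12],[0,0,0],0],
])

```text
time_s: 7.55
tcp_pos: [0.4399, -0.2434, 0.2014]
orientation: [[-0.789, 0.614, 0.002], [0.614, 0.789, -0.001], [-0.002, -0.0, -1.0]]
wrist_force: [0.7, -0.5, -2.6]
grip_width: 0.0168
gripper_force: 60.1
```

Run:
```python
from h import *
w=bot.read_camera('wrist')
cv2.imwrite('pics/w2.png',w['image'][:,:,::-1]); np.save('w2.npy',w,allow_pickle=True)
togo((.603,.0305,.2),52.1)
```

```text
t 7.6 tcp [ 0.4395 -0.2431  0.2002] F [ 0.9244  0.4962 -1.7214] w 0.016967462305007397
d_tool [0.039  0.3163 0.0002]
cur y-yaw 52.10080522709348 world turn -0.0008052270934797434 tool rz 0.0008052270934797434 q6 -0.34503181797820387
```

View pics/w2.png

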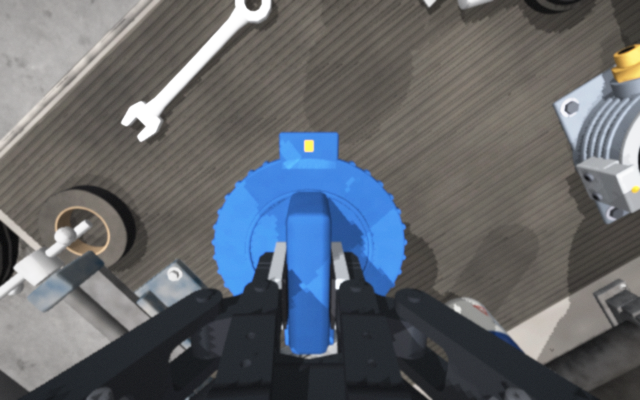

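The cartridge hangs straight in the fingers: near lug dot at (309,146), cap from column 214 to 405.

Run:
```python
from h import *
w=np.load('w2.npy',allow_pickle=True).item();s=bot.observe()
d=onz(w,309,146,.2002-.034+.005);print('dot tool',s['orientation'].T@(d-s['tcp_pos']))
for z in (.2002-.034+.006,.2002-.034+.003):
  for u in(214,405): print(s['orientation'].T@(onz(w,u,238,z)-s['tcp_pos']))
```

```text
dot tool [ 0.0535 -0.0003  0.029 ]
[ 0.0067 -0.049   0.028 ]
[0.0066 0.049  0.028 ]
[ 0.0054 -0.0499  0.031 ]
[0.0053 0.05   0.031 ]
```

creep_tool([
  [[0.003,0.03,0],[0,0,0],0],
  [[0.009,0.075,0],[0,0,0],0],
  [[0.015,0.12,0],[0,0,0],0],
  [[0.021,0.17,0],[0,0,0],0],
  [[0.027,0.22,0],[0,0,0],0],
  [[0.033,0.27,0],[0,0,0],0],
  [[0.037,0.3,0],[0,0,0],0],
  [[0.039,0.3163,0],[0,0,0],0],
])

```text
time_s: 8.6
tcp_pos: [0.603, 0.0318, 0.1988]
orientation: [[-0.79, 0.613, -0.002], [0.613, 0.79, 0.0], [0.002, -0.001, -1.0]]
wrist_force: [-0.6, -0.9, -1.9]
grip_width: 0.0171
gripper_force: 60.1
```

creep_tool([
  [[0,0,0],[0,0,0],0],
  [[0,0,0.02],[0,0,0],0],
  [[0,0,0.03],[0,0,0],0],
  [[0,0,0.03],[0,0,0],0],
])

```text
time_s: 9.1
tcp_pos: [0.6024, 0.0298, 0.17]
orientation: [[-0.789, 0.615, -0.001], [0.615, 0.789, 0.0], [0.001, -0.001, -1.0]]
wrist_force: [0.7, -0.0, -2.4]
grip_width: 0.0165
gripper_force: 59.9
```

Run:
```python
from h import *
P=[]
for n in('wrist','scene','top'):
    w=bot.read_camera(n); np.save(n+'3.npy',w,allow_pickle=True); P.append(bot.observe()['tcp_pos'])
    if n=='wrist': cv2.imwrite('pics/w3.png',w['image'][:,:,::-1])
    if n=='scene': cv2.imwrite('pics/s3.png',cv2.resize(w['image'][100:260,230:430,::-1],None,fx=4,fy=4)[:600])
print(P,np.mean(P,0)); togo((.603,.0305,.15))
```

```text
[array([0.6028, 0.03  , 0.1706]), array([0.6031, 0.0301, 0.171 ]), array([0.6032, 0.0302, 0.1711])] [0.603  0.0301 0.1709]
t 9.25 tcp [0.6032 0.0302 0.1711] F [-0.3126  0.1249 -2.5642] w 0.017066195606232893
d_tool [0.0003 0.0001 0.0211]
```

View pics/w3.png

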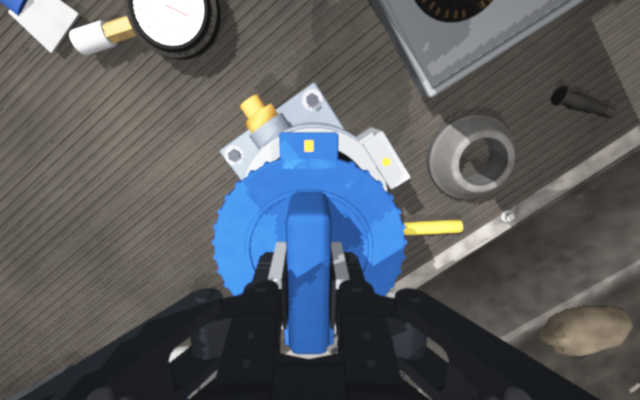

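View pics/s3.png

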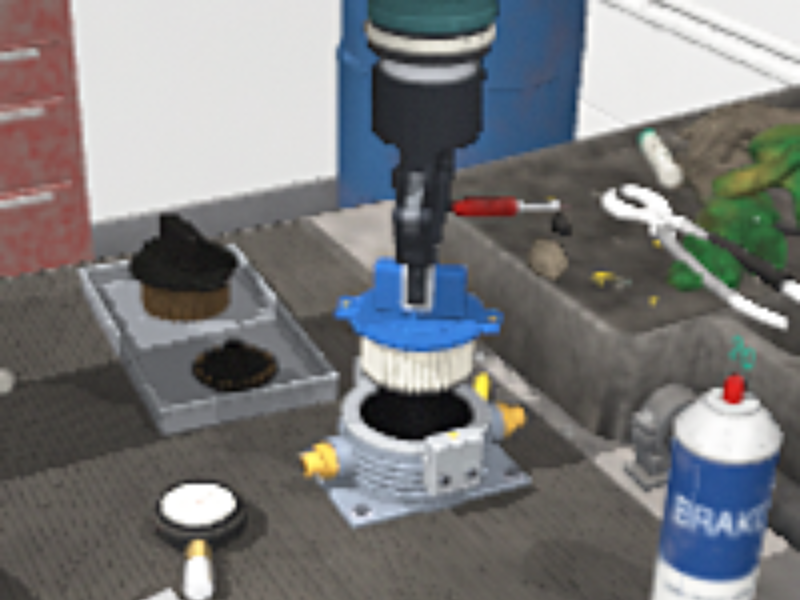

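The cartridge hangs above the bay; the visible claw dot is at (386,161) in the wrist view and nothing obstructs. One cross-check of the centre.

Run:
```python
from h import *
L=lambda n:np.load(n+'3.npy',allow_pickle=True).item()
w=L('wrist');print('claw dot',onz(w,386.5,161.5,.069),'lug dot',onz(w,309,146,.171-.029))
for n,box in(('top',(290,140,80,80)),('scene',(305,160,60,30))):
    c=L(n);h=cv2.cvtColor(c['image'],cv2.COLOR_RGB2HSV);m=cv2.inRange(h,(100,120,60),(125,255,255))
    k=blob(m,box);r=cv2.boundingRect(k);print(n,r,cv2.fitEllipse(k)[0],onz(c,r[0]+r[2]/2,r[1]+r[3]/2,.142))
```

```text
claw dot [0.6089 0.0937 0.069 ] lug dot [0.5593 0.0631 0.142 ]Traceback (most recent call last):
  File "<stdin>", line 6, in <module>
  File "h.py", line 16, in blob
    cs=cv2.findContours(k,0,1)[0]; return max(cs,key=cv2.contourArea)
                                          ~~~^^^^^^^^^^^^^^^^^^^^^^^^
ValueError: max() iterable argument is empty
```

creep_tool([
  [[0,0.001,0.01],[0,0,0],0],
  [[0,0.001,0.02],[0,0,0],0],
  [[0,0.001,0.03],[0,0,0],0],
  [[0,0.001,0.038],[0,0,0],0],
  [[0,0.001,0.044],[0,0,0],0],
  [[0,0.001,0.05],[0,0,0],0],
])

```text
time_s: 10.0
tcp_pos: [0.6037, 0.0314, 0.1202]
orientation: [[-0.789, 0.614, 0.0], [0.614, 0.789, -0.0], [-0.0, 0.0, -1.0]]
wrist_force: [0.5, -0.3, -2.9]
grip_width: 0.0172
gripper_force: 60.1
```

creep_tool([
  [[0,0,0.006],[0,0,0],0],
  [[0,0,0.012],[0,0,0],0],
  [[0,0,0.018],[0,0,0],0],
  [[0,0,0.022],[0,0,0],0],
  [[0,0,0.025],[0,0,0],0],
  [[0,0,0.027],[0,0,0],0],
])

```text
time_s: 10.75
tcp_pos: [0.6037, 0.0314, 0.0934]
orientation: [[-0.789, 0.614, 0.0], [0.614, 0.789, -0.0], [-0.0, 0.0, -1.0]]
wrist_force: [-0.5, 0.1, -2.4]
grip_width: 0.017
gripper_force: 60.1
```

creep_tool([
  [[0,0,0.001],[0,0,0],0],
  [[0,0,0.002],[0,0,0],0],
  [[0,0,0.003],[0,0,0],0],
])

```text
time_s: 11.12
tcp_pos: [0.6037, 0.0314, 0.0905]
orientation: [[-0.789, 0.614, 0.0], [0.614, 0.789, -0.0], [-0.0, 0.0, -1.0]]
wrist_force: [-0.2, -0.4, -1.8]
grip_width: 0.017
gripper_force: 60.1
```

creep_tool([
  [[0,0,0.0005],[0,0,0],0],
  [[0,0,0.001],[0,0,0],0],
  [[0,0,0.0015],[0,0,0],0],
])

```text
time_s: 11.5
tcp_pos: [0.6038, 0.0315, 0.0899]
orientation: [[-0.789, 0.614, 0.001], [0.614, 0.789, -0.0], [-0.001, 0.001, -1.0]]
wrist_force: [-5.1, 3.0, 15.9]
grip_width: 0.0168
gripper_force: 62.6
```

Seated on the rim. Turn clockwise.

In the tool's units: 51 degrees / 180 = 0.2833.

creep_tool([
  [[0,0,-0.0007],[0,0,0.0278],0],
  [[0,0,-0.0007],[0,0,0.0667],0],
  [[0,0,-0.0007],[0,0,0.1111],0],
  [[0,0,-0.0007],[0,0,0.1556],0],
  [[0,0,-0.0007],[0,0,0.2],0],
  [[0,0,-0.0007],[0,0,0.2389],0],
  [[0,0,-0.0007],[0,0,0.2667],0],
  [[0,0,-0.0007],[0,0,0.2833],0],
])

```text
time_s: 12.5
tcp_pos: [0.604, 0.0309, 0.0901]
orientation: [[-0.017, 1.0, 0.001], [1.0, 0.017, -0.001], [-0.001, 0.001, -1.0]]
wrist_force: [0.6, -2.9, 3.5]
grip_width: 0.0169
gripper_force: 60.8
```

```bash
python3 -c "
from h import *
togo((.6037,.0314,.09),-3.5);print(bot.observe()['moment'])"
```

```text
t 12.5 tcp [0.604  0.0309 0.0901] F [ 0.5824 -2.9212  3.4959] w 0.01690268391412908
d_tool [ 0.0005 -0.0002  0.0001]
cur y-yaw 0.9672784199143181 world turn -4.467278419914322 tool rz 4.467278419914322 q6 84.27086281142269
[-0.5404  0.3234  0.1251]
```

In the tool's units: 5.5 degrees / 180 = 0.0306.

creep_tool([
  [[0,0,0],[0,0,0.0111],0],
  [[0,0,0],[0,0,0.0194],0],
  [[0,0,0],[0,0,0.025],0],
  [[0,0,0],[0,0,0.0306],0],
])

```text
time_s: 13.0
tcp_pos: [0.6039, 0.0311, 0.0901]
orientation: [[0.077, 0.997, 0.001], [0.997, -0.077, -0.001], [-0.001, 0.001, -1.0]]
wrist_force: [-0.0, -4.2, 5.6]
grip_width: 0.0168
gripper_force: 61.3
```

```bash
python3 -c "
from h import *
togo((.6037,.0314,.09),-3.5);print(bot.observe()['moment'])"
```

```text
t 13.0 tcp [0.6039 0.0311 0.0901] F [-0.0113 -4.1812  5.5773] w 0.016837197566019514
d_tool [ 0.0003 -0.0002  0.0001]
cur y-yaw -4.4279334502664796 world turn 0.9279334502664796 tool rz -0.9279334502664796 q6 89.67248009562535
[-0.7571  0.3898  0.3532]
```

In the tool's units: 2 degrees / 180 = 0.0111.

creep_tool([
  [[0,0,0],[0,0,0.0056],0],
  [[0,0,0],[0,0,0.0111],0],
])

```text
time_s: 13.25
tcp_pos: [0.6048, 0.0309, 0.0902]
orientation: [[0.112, 0.994, 0.002], [0.994, -0.112, -0.001], [-0.001, 0.003, -1.0]]
wrist_force: [5.1, -6.7, 2.8]
grip_width: 0.0169
gripper_force: 62.3
```

```bash
python3 -c "
from h import *
print(bot.observe()['moment'])"
```

```text
[-1.131  -0.8058  1.0657]
```

creep_tool([
  [[0,0,0],[0,0,0.0056],0],
  [[0,0,0],[0,0,0.0111],0],
])

```text
time_s: 13.5
tcp_pos: [0.605, 0.031, 0.0902]
orientation: [[0.145, 0.989, 0.003], [0.989, -0.145, -0.001], [-0.0, 0.003, -1.0]]
wrist_force: [4.3, -6.0, 2.5]
grip_width: 0.0167
gripper_force: 74.8
```

```bash
python3 -c "
from h import *
togo((.6037,.0314,.09),-3.5);print(bot.observe()['moment'])"
```

```text
t 13.5 tcp [0.605  0.031  0.0902] F [ 4.2681 -6.0386  2.4797] w 0.016688742673360013
d_tool [ 0.0002 -0.0014  0.0002]
cur y-yaw -8.34658781549251 world turn 4.846587815492512 tool rz -4.846587815492512 q6 93.5916815941111
[-0.9216 -0.9745  1.0916]
```

The moment levels off at 1.1 N m: at the stop. Ease back the excess twist, let go and rise.

In the tool's units: -3 degrees / 180 = -0.0167.

creep_tool([
  [[0,-0.001,0],[0,0,-0.0083],0],
  [[0,-0.001,0],[0,0,-0.0167],0],
  [[0,-0.001,0],[0,0,-0.0167],0.05],
  [[0,-0.001,0],[0,0,-0.0167],0.05],
  [[0,-0.001,0],[0,0,-0.0167],0.05],
  [[0,-0.001,0],[0,0,-0.0167],0.05],
])

```text
time_s: 14.25
tcp_pos: [0.6026, 0.0315, 0.0896]
orientation: [[0.094, 0.996, -0.0], [0.996, -0.094, 0.0], [0.0, -0.0, -1.0]]
wrist_force: [0.5, 0.1, -0.1]
grip_width: 0.0503
gripper_force: 0.0
```

creep_tool([
  [[0,0,-0.02],[0,0,0],0.05],
  [[0,0,-0.06],[0,0,0],0.05],
  [[0,0,-0.1],[0,0,0],0.05],
  [[0,0,-0.13],[0,0,0],0.05],
  [[0,0,-0.13],[0,0,0],0.05],
])

```text
time_s: 14.88
tcp_pos: [0.6035, 0.0315, 0.2218]
orientation: [[0.094, 0.996, 0.004], [0.996, -0.094, -0.0], [0.0, 0.004, -1.0]]
wrist_force: [0.4, -0.2, -0.5]
grip_width: 0.0499
gripper_force: 0.0
```

Run:
```python
from h import *
w=bot.read_camera('wrist');s=bot.read_camera('scene')
np.save('w4.npy',w,allow_pickle=True)
b=cv2.resize(s['image'][150:250,270:370,::-1],(400,400),interpolation=cv2.INTER_CUBIC)
a=w['image'][:,120:520,::-1]
cv2.imwrite('pics/w4.png',np.hstack([a,b]))
```

```text
(no output)
```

View pics/w4.png

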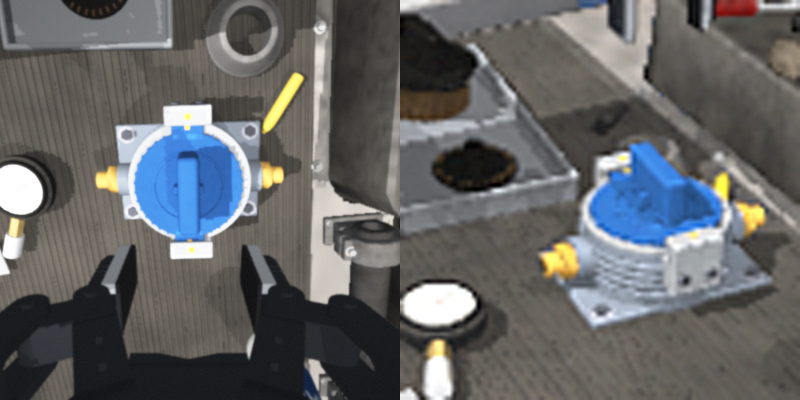

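The picture shows the cap on the rim with both lugs under the lips: lug dots at (187,127) and (190,240) lie in line with the claw dots at (187,116) and (191.5,250). The gripper is clear.

```bash
python3 -c "
from bench import bot
print(bot.hand_in())"
```

```text
the job is handed in; nothing more can be done
None
```

The job is handed in: I felt the bay to its floor and found it empty (a foot-like disc already lay in the tray), then set the new cartridge home, turned its cap clockwise to the stop under both claws, and let go, at about 15 s on the robot's clock.

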